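# Stack and pin a two-tier display tray in a gift shop

## Task

Make up the two-tier counter display: lift the loose wooden tray by its handle and lower it (do not drop it) onto the fixed tray, with the ears of both at the same end, so that its four corner feet drop into the corner sockets and it sits flat. Then take the taller pin (the one with the plain cylindrical grip) out of the dark block and push it down through the hole in the upper tray's ear into the lower ear, until its collar rests on the ear, and let go. Leave the short ball-headed pin, the two bowls and the cardboard gift box where they are.

Things in the scene. Friction and masses are not known exactly. Their poses are not given: they have to be found in the camera images.
- lower_tray: Fixed pale wooden tray, 144 (x) by 120 (y) mm, walls 45 high. Corner posts (28 square, at x +-58, y +-46) have tops 60 above the table, each with a square socket 17 wide, 17 deep, chamfered 2. An ear (36 square, 45 high) stands out at the +x end. Origin: centre of underside, on the table; x towards the ear, z up; yaw within 0.35 rad of world x. Left or right of the block at random.
- lower_well (a point): Centre of the mouth of the wide round well (20 mm across, 36 mm deep) in the lower tray's ear: 90 mm along the lower tray's x from its origin and 45 mm up. Axes as the lower tray's.
- upper_handle (a point): Centre of the handle bar (along x: 84 long, 14 wide, 16 mm high) of the loose pale wooden tray, 85 mm above the soles of its feet, at the tray's middle; x towards its ear, z up; yaw within 0.35 rad of world x. Take it at the middle, fingers closing along its y; uprights at x +-34. Stacked, it lies 133 mm straight above the lower tray's origin, x axes alike.
- upper_tray: The loose tray itself, 0.3 to 0.6 kg, 144 (x) by 120 (y) mm. Origin: its middle at the soles of its feet. Four feet 12 mm square, 12 long, at x +-58, y +-46 (2.5 mm play each way in the sockets). Floor underside 12 mm up, wall tops 46 mm up, handle top 93 mm up. At the +x end an ear, 36 mm square, its top 44 mm up. Stacked, the floor rests on the posts, origin 48 mm up.
- upper_hole (a point): Centre of the mouth (top) of the round hole, 12 mm across and right through, chamfered 2 mm, in the upper tray's ear: 90 mm along the upper tray's x from its middle, 41 mm below upper_handle. Stacked it is 92 mm above the table. Axes as the upper tray's.
- pin_grip (a point): Centre of the cylindrical grip (20 mm across, 40 high) of the taller steel pin; z is the pin's axis, up. Below the grip is a collar 30 mm across, 5 thick, then a shaft 10 mm across, 75 long, with a bevelled tip 100 mm below this point. At the start the pin stands in either hole of the dark block, this point 110 mm above the table. Take it here, fingers closing along the block's y.
- pin: The taller pin itself, 65 to 105 g, 120 mm long. Origin: the tip of its shaft, 10 mm above the table at the start (35 mm of the shaft is in the block); z along the pin, up.
- pin_seat (a point): Centre of the collar's underside on the taller pin, 25 mm below pin_grip, 75 mm above the tip. When the pin is home it lies at upper_hole. Axes as the pin's.
- pin_block: Fixed dark wooden block, 120 (x) by 45 (y) by 45 mm high, with a 12 mm hole, 35 mm deep, at x = -35 and x = +35 mm for the two pins. Origin: centre of its underside, on the table. Its yaw is within 0.2 rad of the world's x axis.
- short_pin_ball (a point): Centre of the ball (28 mm) that heads the short steel pin, which stands in the other hole of the dark block and is to stay there; 72 mm above the table.
- bowl: White ceramic bowl, 110 mm across and 55 mm high, a bystander. Origin: centre of the underside.
- gift_box: Closed cardboard gift box, 70 (x) by 100 (y) by 45 mm high, a bystander. Origin: centre of the underside.
- dish: Small blue ceramic bowl, 72 mm across and 30 mm high, a bystander out to the left. Origin: centre of the underside.
Not all that is in view belongs to the job. Leave any orange look-alike of the upper_tray alone.

How it is judged:
On the way, in this order (a step that is already met when the one before it is completed fails the run):
1. the upper tray sits flat with its feet in the sockets, released (horizontal distance between upper_hole and lower_well below 0.007 m and horizontal distance between upper_handle and lower_tray below 0.007 m and z of upper_handle in the frame of lower_tray below 0.137 m and angle between upper_handle's own z axis and vertical below 0.04 rad and contact force between the fingers and upper_tray below 0.1 N), for 0.2 s.
2. the pin is home through the upper ear (horizontal distance between upper_hole and lower_well below 0.007 m and horizontal distance between upper_handle and lower_tray below 0.007 m and z of upper_handle in the frame of lower_tray below 0.137 m and angle between upper_handle's own z axis and vertical below 0.04 rad and distance between pin_seat and upper_hole below 0.005 m and angle between the z axis of pin_grip and the z axis of lower_tray, either way round below 0.12 rad), for 0.2 s.
At the end, for the whole second after the job is handed in: Upper tray seated: its hole and its middle each within 7 mm (level) of the lower tray's well and middle, at most 4 mm high, tilt under 0.04 rad. Taller pin in its hole: collar within 5 mm of the mouth, upright within 0.12 rad. All at rest (under 0.02 m/s) (all of step 2 and linear speed of each of pin, upper_tray below 0.02 m/s); the robot touches nothing.
It fails at once if the loose tray falls (moves faster than 0.5 m/s with no finger on it; a drop of about 13 mm) (contact force between the fingers and upper_tray below 0.1 N and linear speed of upper_tray above 0.5 m/s).
It fails at once if the short pin is moved by more than 30 mm (distance of short_pin_ball from where it was at the start of the episode above 0.03 m).
It fails at once if the white bowl is moved by more than 30 mm (distance of bowl from where it was at the start of the episode above 0.03 m).
It fails at once if the gift box is moved by more than 30 mm (distance of gift_box from where it was at the start of the episode above 0.03 m).
It fails at once if the small blue bowl is moved by more than 30 mm (distance of dish from where it was at the start of the episode above 0.03 m).
It also fails if it takes over 72 s, if anything falls off the work surface, if the arm or the gripper's body presses on something with over 40 N, if the wrist force passes 120 N, or if a joint passes its speed limit or range.

## Robot

A 6-joint arm with a two-finger parallel gripper is mounted at the origin on the work surface. World frame = base frame: x ahead of the robot, y to its left, z up, the work surface at z = 0. Lengths are in m, angles in rad, forces in N, time in s.
With the tool pointing down it reaches from about 0.35 to 0.775 m from the base axis. Payload 5.5 kg.
Tool frame: the origin (TCP) lies between the finger pads; the fingertips stand 11 mm ahead of it and the grasp point (between the pads) lies 8 mm behind it (tips_ahead is the distance from the TCP to the fingertips, in m); z points along the fingers, y is the line along which they close (so a half turn about z gives the same grasp; the last joint's range is limited). The gripper opens to 85 mm and grips with 20 to 120 N. Pads are 22 mm wide; open, the fingers measure 114 mm over their backs; the gripper's body (76 mm by 85 mm) begins 54 mm behind the grasp point. The pads swing forward as they close: fully open they stand 13 mm farther back than shut.
Start: joints at [-1.364, 0.313, 0.046, 1.304, 0, 1.431], TCP at [0.195, -0.541, 0.242] pointing down, gripper open.
Joint ranges: [-2.76, 2.76], [-0.86, 1.69], [-1.03, 1.26], [-2.2, 2.34], [-1.47, 1.5], [-3.14, 3.14]. Speed limits (rad/s): [2.57, 2.57, 3.14, 3.14, 3.14, 3.14].

## Interface

Orientations are given as a unit quaternion [w, x, y, z].
In Python, from workcell import * gives the robot as it stands. The module is installed in compiled form; this text tells all that it offers.
- The arm moves only by the tool jog_arm, never from a script. Its argument "moves" is a list of rows, each an object with "fingers": the closure, from 0 (fully open) to 1 (shut); "slide": the shift along the tool's x, y, z in mm, a list of three; "angular": the turn, a rotation vector about the tool's x, y, z in degrees, a list of three. A call has 1 to 10 rows; each row is the pose to reach, as a shift and turn from the pose commanded when the call began, along the tool's axes at that moment; what a row does not reach only later rows make up. A row lasts 1/12 s, in which the tool goes at most 41.7 mm and 7.16 degrees, less where a joint would pass 70% of its speed; a pose out of reach is approached as far as the arm can. A call with a gripper value outside its range is refused whole. The fingers move at their own pace and stop on an object; "squeeze" is the grip in N (left out, the last holds). Time passes only in rows, so rows that repeat a pose let the fingers close. It gives the time, the measured TCP pose, the force, the opening and the grip force at its end, in the units of the state.
- get_state(): the state, without advancing time (a new reading comes with each control period).
- read_camera(name): name is "scene" or "top"; returns a dict with "color" (384x512x3 uint8, red, green, blue), "fovy" (degrees; the focal length in pixels is half the picture's height over the tangent of half this angle, whatever the lens; pixels are square), "cx", "cy" (the principal point, pixels), "world_from_camera" (4x4, takes a point from camera to world coordinates). Camera axes: x right, y down, z forward; pixel columns grow to the right and rows downward; lengths in m; the calibration is good to about 2 mm. A picture is of the moment at which its call begins. There is no depth.
- hand_in(): hands the job in; it is judged then, once.
Trained networks look in a picture, given as the dict that the camera call returned (one of the last four; its "shot" number tells which), for a name from the list of things; names that differ only in an ending like _2 or _b are one class to them, and where a whole thing is asked for, a point or a joint stands for the part that bears it (a point fixed in the world has none). Each returns a list of dicts, best first, with "p" (0 to 1); they miss things now and then, are a little off and sometimes report something else, mostly with a low value. They report only what shows in the picture. A call takes as long as a camera call. They do not tell look-alikes from the thing itself.
- look_for(target, picture): "point" ([column, row] in pixels, amid what is visible of it).
- tip_of(target, picture): "point" ([column, row] in pixels: a listed point, or the origin of a listed thing).
The state is a dict: "clock": time; "joint_pos": joint angles; "qvel": joint speeds; "tau": joint torques, N m; "tcp_pos": TCP position; "orientation": TCP orientation; "wrist_force": force on the tool from outside, world axes, zero at the start; "ft_torque": the same for the moment, N m; "finger_gap": finger opening in m; "grip_force": force on a finger pad.
Only numpy, scipy, OpenCV 4.12 (cv2) and the standard library are available. Lean on these libraries where they do the work, as an engineer would, in place of code of your own. Each camera call takes 0.05 s, during which the arm holds its last target. There are 200 camera calls.

## Working session

There is one attempt and no reset: what is moved stays moved. The work goes in short steps, Python scripts to look and compute and a tool call to move; the robot and the scene stay as the last step left them, time stands still between calls to the robot, and variables do not carry over. Pictures are saved under pics/ and viewed, at most 10 in all, crops included, and the job is handed in when it is done.

Besides the shell and the picture viewer there is one more tool, called after "Request:" as a command line: name --argument value ..., lists and objects as JSON in quotes. jog_arm: Moves the arm, as the interface text tells. Its arguments: {"type":"object","properties":{"moves":{"type":"array","items":{"type":"object","properties":{"fingers":{"type":"number"},"slide":{"type":"array","items":{"type":"number"}},"angular":{"type":"array","items":{"type":"number"}}}}},"squeeze":{"type":"number"}},"required":["moves"]}

```bash
mkdir -p pics; cat > h.py <<'E'
from workcell import *
import numpy as np, cv2
from scipy.spatial.transform import Rotation as R
def ray(pic,pt):
    h=pic["color"].shape[0]; f=h/2/np.tan(np.radians(pic["fovy"])/2)
    T=np.array(pic["world_from_camera"]); d=T[:3,:3]@np.array([(pt[0]-pic["cx"])/f,(pt[1]-pic["cy"])/f,1])
    return T[:3,3],d
def atz(pic,pt,z):
    o,d=ray(pic,pt); return o+d*(z-o[2])/d[2]
def proj(pic,P):
    h=pic["color"].shape[0]; f=h/2/np.tan(np.radians(pic["fovy"])/2)
    p=np.linalg.inv(np.array(pic["world_from_camera"]))@np.append(P,1)
    return np.array([f*p[0]/p[2]+pic["cx"],f*p[1]/p[2]+pic["cy"]])
def toolrel(P,yaw_delta=0,st=None):
    s=st or get_state(); q=s["orientation"]; r=R.from_quat([q[1],q[2],q[3],q[0]])
    return r.inv().apply(np.array(P)-s["tcp_pos"])*1000
E
python3 - <<'E'
from h import *
s=get_state(); print({k:np.round(v,3) for k,v in s.items()})
for n in ["scene","top"]:
    p=read_camera(n); cv2.imwrite(f"pics/{n}0.png",p["color"][:,:,::-1])
    print(n,p["fovy"],p["cx"],p["cy"],np.round(p["world_from_camera"],3).tolist())
    for t,z in [("lower_tray",0),("lower_well",.045),("upper_handle",.085),("upper_hole",.044),("upper_tray",0),("pin_grip",.11),("pin",.01),("pin_block",0),("short_pin_ball",.072),("bowl",0),("gift_box",0),("dish",0)]:
        print(t,[(np.round(d["point"],1).tolist(),round(d["p"],2),np.round(atz(p,d["point"],z)[:2],3).tolist()) for d in tip_of(t,p)])
E
```

```text
{'clock': np.float64(0.0), 'joint_pos': array([-1.364,  0.314,  0.045,  1.304,  0.   ,  1.431]), 'qvel': array([-0.001, -0.   , -0.   ,  0.   ,  0.001, -0.001]), 'tau': array([ 0.0000e+00, -4.8063e+01,  2.9853e+01,  2.0000e-02, -0.0000e+00,
        0.0000e+00]), 'tcp_pos': array([ 0.195, -0.54 ,  0.241]), 'orientation': array([-0.001,  0.985,  0.173, -0.   ]), 'wrist_force': array([ 0.07 ,  0.905, -0.344]), 'ft_torque': array([ 0.007,  0.034, -0.021]), 'grip_force': np.float64(0.0), 'finger_gap': np.float64(0.086)}
scene 49.112541709571886 259.7937439445683 190.46720160524782 [[0.42, 0.585, -0.694, 1.33], [0.907, -0.266, 0.325, -0.325], [0.006, -0.766, -0.642, 0.843], [0.0, 0.0, 0.0, 1.0]]
lower_tray [([304.4, 203.5], 0.76, [0.53, 0.199]), ([331.5, 250.0], 0.74, [0.724, 0.173])]
lower_well [([318.0, 210.8], 0.67, [0.616, 0.191])]
upper_handle [([153.8, 216.2], 0.7, [0.491, -0.236]), ([283.8, 128.3], 0.59, [0.245, 0.273])]
upper_hole [([89.3, 194.7], 0.87, [0.278, -0.38]), ([267.6, 153.1], 0.87, [0.302, 0.185])]
upper_tray [([157.8, 239.1], 0.8, [0.491, -0.239]), ([122.4, 190.2], 0.73
[... 935 characters left out ...]
9])]
upper_hole [([409.7, 260.8], 0.93, [0.272, -0.372]), ([368.3, 157.9], 0.88, [0.574, -0.259]), ([219.3, 249.0], 0.63, [0.312, 0.181])]
upper_tray [([377.2, 266.6], 0.96, [0.249, -0.291]), ([196.2, 259.8], 0.89, [0.275, 0.257]), ([357.1, 188.0], 0.86, [0.488, -0.236])]
pin_grip [([281.2, 167.4], 0.51, [0.543, -0.0])]
pin [([286.7, 168.9], 0.41, [0.548, -0.022])]
pin_block [([284.5, 182.7], 0.71, [0.507, -0.015]), ([288.0, 189.1], 0.52, [0.487, -0.026])]
short_pin_ball [([288.6, 188.3], 0.66, [0.486, -0.022])]
bowl [([341.5, 108.8], 0.71, [0.731, -0.193])]
gift_box [([219.6, 110.0], 0.9, [0.734, 0.182]), ([345.4, 108.6], 0.35, [0.732, -0.205])]
dish [([150.8, 187.7], 0.61, [0.496, 0.396])]
```

```bash
python3 -c "
import cv2,numpy as np
a=cv2.imread('pics/scene0.png');b=cv2.imread('pics/top0.png')
cv2.imwrite('pics/both.png',cv2.resize(np.vstack([a,b]),None,fx=.78,fy=.78))"
```

```text
(no output)
```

View pics/both.png

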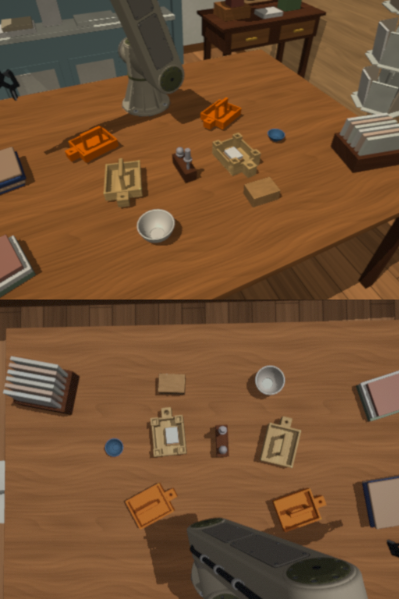

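Top view: the candidates are the pale loose tray at about (361,186), and orange look-alikes at (382,270) and (192,261). The pale one with the handle is mine. The fixed tray is at (217,176) and the pin block at (284,180). I'll check with one close crop.

```bash
python3 -c "
import cv2,numpy as np
a=cv2.imread('pics/scene0.png')[165:260,130:330];b=cv2.imread('pics/top0.png')[130:225,190:390]
cv2.imwrite('pics/crop.png',cv2.resize(np.vstack([b,a]),None,fx=3.1,fy=3.1,interpolation=2)); print(a.shape)"
```

```text
(95, 200, 3)
```

View pics/crop.png

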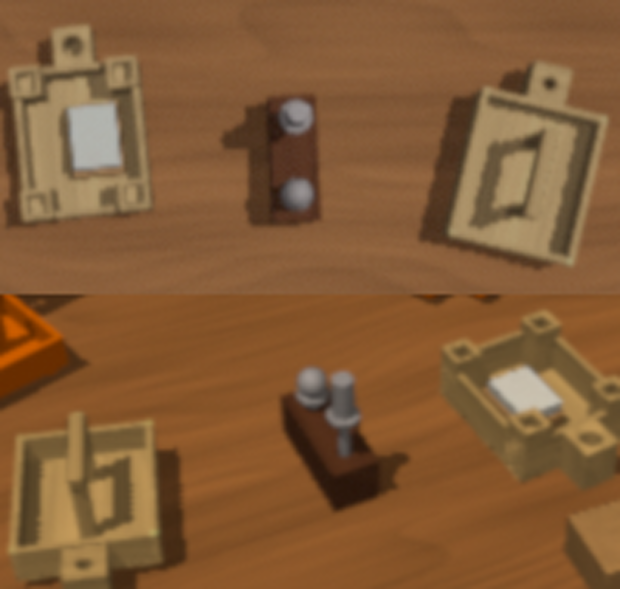

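The crop confirms it. The pale tray with the handle is at top (361,186), with its ear hole at (367,157). The tall pin with the cylindrical grip stands in the far hole at (285,167), and the ball pin is at (286,193). The fixed tray's sockets are clear.

```bash
cat > fit.py <<'E'
from h import *
from scipy.optimize import minimize
def box(x,y,z,sx,sy,h): # centre x,y base z
    return np.array([[x+a*sx/2,y+b*sy/2,z+c*h] for a in(-1,1) for b in(-1,1) for c in(0,1)])
LOW=[box(0,0,0,.144,.120,.045),box(.090,0,0,.036,.036,.045)]+[box(a*.058,b*.046,0,.028,.028,.060) for a in(-1,1) for b in(-1,1)]
UP=[box(0,0,.012,.144,.120,.034),box(.090,0,.008,.036,.036,.036),box(0,0,.077,.084,.014,.016)]+[box(a*.058,b*.046,0,.012,.012,.012) for a in(-1,1) for b in(-1,1)]
BLK=[box(0,0,0,.120,.045,.045)]
S=4
def sil(pic,boxes,x,y,z,yaw,shape,off):
    m=np.zeros((shape[0]*S,shape[1]*S),np.uint8); r=R.from_euler('z',yaw)
    for b in boxes:
        p=np.array([proj(pic,q) for q in r.apply(b)+[x,y,z]])-off
        h=cv2.convexHull(((p+.5)*S*16).astype(np.int32)); cv2.fillConvexPoly(m,h,255,shift=4)
    return cv2.resize(m,(shape[1],shape[0]),interpolation=cv2.INTER_AREA)/255.
def wood(pic): # soft pale-wood mask: low saturation yellow vs. orange-brown table
    c=pic["color"].astype(float); return c[...,1]/(c[...,0]+1), c
E
python3 - <<'E'
from fit import *
for n in ["top","scene"]:
    c=cv2.imread(f"pics/{n}0.png")[:,:,::-1].astype(float)
    pts={"top":dict(low=(205,160),lowear=(216,140),lowfl=(205,185),up=(373,165),upfl=(345,190),tab=(320,170),tab2=(250,150),shad=(332,205),card=(220,173)),
         "scene":dict(up=(137,230),upwall=(160,240),tab=(200,210),tab2=(200,240),low=(300,215),lowfl=(300,190))}[n]
    for k,(u,v) in pts.items():
        x=c[v-1:v+2,u-1:u+2].mean((0,1)); print(n,k,x.round(),(x[1]/x[0]).round(2),(x[2]/x[0]).round(2))
tp=lambda x,y:(190+x/3.1-.34,130+y/3.1-.34)
p=read_camera("top")
for nm,z,P in [("sockets",.06,[(28,82),(121,72),(38,205),(132,193)]),("well",.045,[(72,45)]),("upcorn",.046,[(485,90),(607,120),(573,263),(449,236)]),("uphole",.044,[(550,83)]),("pin top",.130,[(296,112)]),("ball",.072,[(297,195)]),("blk",.045,[(268,97),(315,97),(318,220),(270,220)])]:
    q=np.array([atz(p,tp(*a),z)[:2] for a in P]); print(nm,q.round(3).tolist(),q.mean(0).round(4))
E
```

```text
top low [130. 108.  76.] 0.83 0.58
top lowear [168. 142. 101.] 0.84 0.6
top lowfl [167. 142. 101.] 0.85 0.6
top up [147. 119.  82.] 0.81 0.56
top upfl [118.  97.  67.] 0.83 0.57
top tab [129.  88.  55.] 0.68 0.43
top tab2 [138.  94.  59.] 0.68 0.43
top shad [78. 54. 34.] 0.7 0.44
top card [178. 178. 172.] 1.0 0.97
scene up [99. 77. 45.] 0.78 0.46
scene upwall [106.  84.  49.] 0.79 0.46
scene tab [145.  90.  43.] 0.62 0.3
scene tab2 [130.  81.  39.] 0.62 0.3
scene low [103.  81.  47.] 0.79 0.46
scene lowfl [188. 180. 164.] 0.96 0.87
sockets [[0.584, 0.238], [0.592, 0.15], [0.468, 0.229], [0.478, 0.14]] [0.5305 0.1891]
well [[0.621, 0.198]] [0.6208 0.1976]
upcorn [[0.572, -0.194], [0.542, -0.308], [0.408, -0.273], [0.434, -0.157]] [ 0.489  -0.2329]
uphole [[0.578, -0.256]] [ 0.578  -0.2557]
pin top [[0.545, -0.01]] [ 0.5447 -0.0097]
ball [[0.474, -0.013]] [ 0.4739 -0.0132]
blk [[0.568, 0.011], [0.568, -0.033], [0.451, -0.034], [0.451, 0.011]] [ 0.5096 -0.0114]
```

The green/red ratio separates pale wood well, so I'll fit silhouettes on both cameras.

```bash
cat >> fit.py <<'E'
def fit(pics,boxes,x0,free=(0,1,3),cls="wood",rad=.14):
    """pics {name:pic}; x0=[x,y,z,yaw]; returns fitted x and rms cost"""
    data=[]
    for n,p in pics.items():
        c=np.array([proj(p,R.from_euler('z',x0[3]).apply([.017,0,.04])+x0[:3])]).ravel(); 
        k=p["color"].shape[0]/2/np.tan(np.radians(p["fovy"])/2)/np.linalg.norm(np.array(p["world_from_camera"])[:3,3]-x0[:3])
        o=np.maximum(np.floor(c-rad*k),0).astype(int); e=np.ceil(c+rad*k).astype(int)
        I=p["color"][o[1]:e[1],o[0]:e[0]].astype(float)
        lo,hi=(.69,.79) if n=="top" else (.63,.76)
        m=np.clip((I[...,1]/(I[...,0]+1)-lo)/(hi-lo),0,1)
        if cls=="blk":m=((I.sum(2)<150)&(I[...,0]>0)).astype(float)
        if cls=="wood": m=cv2.morphologyEx(m,cv2.MORPH_CLOSE,np.ones((2,2)))
        data.append((p,m,o))
    free=list(free)
    def cost(v):
        x=np.array(x0,float); x[free]=v
        return sum(np.mean((sil(p,boxes,*x,m.shape,o)-m)**2) for p,m,o in data)
    v0=np.array(x0,float)[free]; sc=np.array([.008,.008,.008,.12])[free]
    r=minimize(cost,v0,method="Nelder-Mead",options=dict(initial_simplex=np.vstack([v0]+[v0+np.eye(len(v0))[i]*sc for i in range(len(v0))]),xatol=2e-5,fatol=1e-7,maxiter=300))
    x=np.array(x0,float); x[free]=r.x; return x,r.fun,[(m,sil(p,boxes,*x,m.shape,o)) for p,m,o in data]
E
python3 - <<'E'
from fit import *
P={n:read_camera(n) for n in("top","scene")}
ims=[]
for nm,b,x0 in [("low",LOW,[.530,.189,0,.09]),("up",UP,[.489,-.233,0,-.24])]:
    for sub in(["top","scene"],["top"],["scene"]):
        x,f,d=fit({k:P[k] for k in sub},b,x0); print(nm,sub,x.round(4),round(f,4))
        if len(sub)==2: ims+=[cv2.resize(np.dstack([m,s,m*0])*255,(300,240)) for m,s in d]
        else:
            pass
cv2.imwrite("pics/fit.png",np.vstack([np.hstack(ims[:2]),np.hstack(ims[2:])]))
# pin: triangulated axis
E
```

```text
low ['top', 'scene'] [0.5291 0.1894 0.     0.0892] 0.0392
low ['top'] [0.5282 0.1885 0.     0.0857] 0.002
low ['scene'] [0.5307 0.1907 0.     0.0798] 0.0337
up ['top', 'scene'] [ 0.4884 -0.2343  0.     -0.2555] 0.045
up ['top'] [ 0.4877 -0.236   0.     -0.2576] 0.002
up ['scene'] [ 0.4902 -0.2322  0.     -0.2563] 0.0315[ WARN:0@1.060] global loadsave.cpp:1063 imwrite_ Unsupported depth image for selected encoder is fallbacked to CV_8U.
```

View pics/fit.png

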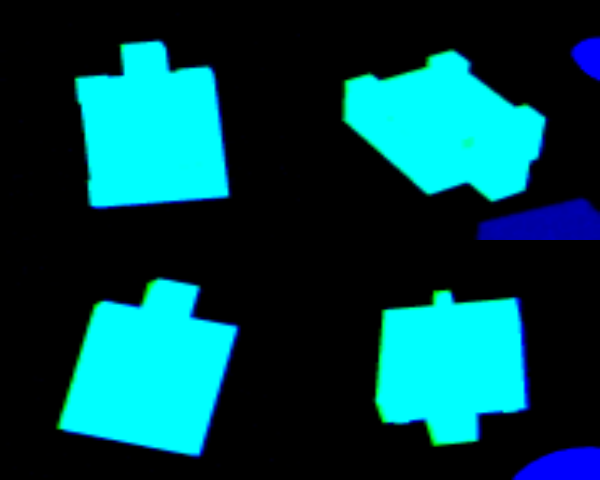

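The fits overlay closely; the two cameras differ by about 3 mm, so I'll average them. Now to plan the approach, using the half-turn grasp to stay within joint 6's range.

```bash
cat >> h.py <<'E'
def goal(P,yaw):
    s=get_state(); q=s["orientation"]; r=R.from_quat([q[1],q[2],q[3],q[0]])
    t=R.from_euler('z',yaw)*R.from_euler('x',np.pi)
    print("clock",s["clock"].round(2),"tcp",s["tcp_pos"].round(4),"yaw",np.arctan2(*r.as_matrix()[[1,0],0]).round(4),"j6",s["joint_pos"][5].round(2),"F",s["wrist_force"].round(1),"gap",s["finger_gap"].round(4))
    print("slide",(r.inv().apply(np.array(P)-s["tcp_pos"])*1000).round(1),"ang",np.degrees((r.inv()*t).as_rotvec()).round(2))
E
python3 -c "
from h import *
goal([.489,-.234,.20],-.2565+np.pi)"
```

```text
Traceback (most recent call last):
  File "h.py", line 20, in goal
    print("clock",s["clock"].round(2),"tcp",s["tcp_pos"].round(4),"yaw",np.arctan2(*r.as_matrix()[[1,0],0]).round(4),"j6",s["joint_pos"][5].round(2),"F",s["wrist_force"].round(1),"gap",s["finger_gap"].round(4))
                  ^^^^^^^^^^^^^^^^
AttributeError: 'float' object has no attribute 'round'
```

```bash
sed -i 's/s=get_state(); q=s\["orientation"\]; r=R.from_quat(\[q\[1\],q\[2\],q\[3\],q\[0\]\])\n    t=/&/; s/^def goal.*/&\n    np.set_printoptions(suppress=True)/; s/s\["clock"\].round(2)/round(s["clock"],2)/; s/s\["finger_gap"\].round(4)/round(float(s["finger_gap"]),4)/; s/(s\["wrist_force"\]|x)//' h.py; sed -i 's/"tcp",s\["tcp_pos"\].round(4)/"tcp",np.round(s["tcp_pos"],4)/; s/s\["joint_pos"\]\[5\].round(2)/round(float(s["joint_pos"][5]),2)/; s/s\["wrist_force"\].round(1)/np.round(s["wrist_force"],1)/' h.py
python3 -c "
from h import *
goal([.489,-.234,.20],-.2565+np.pi)"
```

```text
clock 1.45 tcp [ 0.1954 -0.5408  0.2423] yaw 0.3467 j6 1.43 F [-0.3 -0.1 -0.7] gap 0.0855
slide [ 380.4 -188.8   42.3] ang [   0.      0.01 -145.44]
```

Request:
jog_arm --moves '[{"fingers": 0,"slide": [380,-189,0],"angular": [0,0,-145.4]},{"fingers": 0,"slide": [380,-189,0],"angular": [0,0,-145.4]},{"fingers": 0,"slide": [380,-189,0],"angular": [0,0,-145.4]},{"fingers": 0,"slide": [380,-189,0],"angular": [0,0,-145.4]},{"fingers": 0,"slide": [380,-189,0],"angular": [0,0,-145.4]},{"fingers": 0,"slide": [380,-189,0],"angular": [0,0,-145.4]},{"fingers": 0,"slide": [380,-189,0],"angular": [0,0,-145.4]},{"fingers": 0,"slide": [380,-189,0],"angular": [0,0,-145.4]},{"fingers": 0,"slide": [380,-189,0],"angular": [0,0,-145.4]},{"fingers": 0,"slide": [380,-189,0],"angular": [0,0,-145.4]}]' --squeeze 80

```text
clock: 2.28
tcp_pos: [0.4844, -0.2378, 0.2426]
orientation: [0.0, 0.696, 0.718, 0.0]
wrist_force: [-0.3, -0.5, -0.4]
finger_gap: 0.0855
grip_force: 0.0
```

```bash
python3 -c "
from h import *
goal([.489,-.234,.15],-.2565+np.pi)"
```

```text
clock 2.28 tcp [ 0.4844 -0.2378  0.2426] yaw 1.6029 j6 0.93 F [-0.3 -0.5 -0.4] gap 0.0855
slide [ 3.7  4.7 92.6] ang [  0.01   0.05 -73.46]
```

Request:
jog_arm --moves '[{"fingers": 0,"slide": [3.7,4.7,60],"angular": [0,0,-73.5]},{"fingers": 0,"slide": [3.7,4.7,60],"angular": [0,0,-73.5]},{"fingers": 0,"slide": [3.7,4.7,60],"angular": [0,0,-73.5]},{"fingers": 0,"slide": [3.7,4.7,60],"angular": [0,0,-73.5]},{"fingers": 0,"slide": [3.7,4.7,60],"angular": [0,0,-73.5]},{"fingers": 0,"slide": [3.7,4.7,60],"angular": [0,0,-73.5]},{"fingers": 0,"slide": [3.7,4.7,60],"angular": [0,0,-73.5]},{"fingers": 0,"slide": [3.7,4.7,60],"angular": [0,0,-73.5]},{"fingers": 0,"slide": [3.7,4.7,60],"angular": [0,0,-73.5]},{"fingers": 0,"slide": [3.7,4.7,60],"angular": [0,0,-73.5]}]'

```text
clock: 3.12
tcp_pos: [0.4879, -0.2357, 0.1823]
orientation: [0.0, 0.144, 0.99, -0.0]
wrist_force: [-0.4, 0.8, -0.4]
finger_gap: 0.0855
grip_force: 0.0
```

```bash
python3 -c "
from h import *
goal([.489,-.234,.077],-.2565+np.pi)"
```

```text
clock 3.12 tcp [ 0.4879 -0.2357  0.1823] yaw 2.853 j6 -0.31 F [-0.4  0.8 -0.4] gap 0.0855
slide [ -0.6   1.9 105.3] ang [-0.01  0.01 -1.84]
```

Request:
jog_arm --moves '[{"fingers": 0,"slide": [-0.6,1.9,40],"angular": [0,0,-2]},{"fingers": 0,"slide": [-0.6,1.9,75],"angular": [0,0,-2]},{"fingers": 0,"slide": [-0.6,1.9,95],"angular": [0,0,-2]},{"fingers": 0,"slide": [-0.6,1.9,105],"angular": [0,0,-2]},{"fingers": 0,"slide": [-0.6,1.9,105],"angular": [0,0,-2]},{"fingers": 0,"slide": [-0.6,1.9,105],"angular": [0,0,-2]}]'

```text
clock: 3.62
tcp_pos: [0.4892, -0.2342, 0.0777]
orientation: [-0.0, 0.13, 0.992, -0.0]
wrist_force: [0.1, -0.6, 0.9]
finger_gap: 0.0855
grip_force: 0.0
```

```bash
python3 -c "
from h import *
goal([.489,-.234,.077],-.2565+np.pi)"
```

```text
clock 3.62 tcp [ 0.4892 -0.2342  0.0777] yaw 2.8816 j6 -0.33 F [ 0.1 -0.6  0.9] gap 0.0855
slide [0.2 0.2 0.7] ang [-0.  -0.  -0.2]
```

Request:
jog_arm --moves '[{"fingers": 1,"slide": [0,0,0.5]},{"fingers": 1,"slide": [0,0,0.5]},{"fingers": 1,"slide": [0,0,0.5]},{"fingers": 1,"slide": [0,0,0.5]},{"fingers": 1,"slide": [0,0,0.5]},{"fingers": 1,"slide": [0,0,0.5]},{"fingers": 1,"slide": [0,0,0.5]},{"fingers": 1,"slide": [0,0,0.5]},{"fingers": 1,"slide": [0,0,0.5]}]' --squeeze 90

```text
schema error: expected keys fingers, slide, angular
```

Request:
jog_arm --moves '[{"fingers": 1,"slide": [0,0,0.5],"angular": [0,0,0]},{"fingers": 1,"slide": [0,0,0.5],"angular": [0,0,0]},{"fingers": 1,"slide": [0,0,0.5],"angular": [0,0,0]},{"fingers": 1,"slide": [0,0,0.5],"angular": [0,0,0]},{"fingers": 1,"slide": [0,0,0.5],"angular": [0,0,0]},{"fingers": 1,"slide": [0,0,0.5],"angular": [0,0,0]},{"fingers": 1,"slide": [0,0,0.5],"angular": [0,0,0]},{"fingers": 1,"slide": [0,0,0.5],"angular": [0,0,0]},{"fingers": 1,"slide": [0,0,0.5],"angular": [0,0,0]}]' --squeeze 90

```text
clock: 4.37
tcp_pos: [0.4892, -0.234, 0.0772]
orientation: [0.0, 0.13, 0.992, -0.0]
wrist_force: [-0.5, 2.4, 5.5]
finger_gap: 0.0126
grip_force: 88.4
```

Request:
jog_arm --moves '[{"fingers": 1,"slide": [0,0,-5],"angular": [0,0,0]},{"fingers": 1,"slide": [0,0,-15],"angular": [0,0,0]},{"fingers": 1,"slide": [0,0,-30],"angular": [0,0,0]},{"fingers": 1,"slide": [0,0,-60],"angular": [0,0,0]},{"fingers": 1,"slide": [0,0,-90],"angular": [0,0,0]},{"fingers": 1,"slide": [0,0,-120],"angular": [0,0,0]},{"fingers": 1,"slide": [0,0,-150],"angular": [0,0,0]},{"fingers": 1,"slide": [0,0,-180],"angular": [0,0,0]},{"fingers": 1,"slide": [0,0,-195],"angular": [0,0,0]},{"fingers": 1,"slide": [0,0,-200],"angular": [0,0,0]}]'

```text
clock: 5.2
tcp_pos: [0.4897, -0.2347, 0.2803]
orientation: [0.002, 0.13, 0.992, -0.001]
wrist_force: [0.6, 0.2, -4.5]
finger_gap: 0.012
grip_force: 88.5
```

```bash
python3 -c "
from h import *
goal([.5293,.1896,.277],.084+np.pi)"
```

```text
clock 5.2 tcp [ 0.4897 -0.2347  0.2803] yaw 2.8816 j6 -0.33 F [ 0.6  0.2 -4.5] gap 0.012
slide [ 70.9 420.3   2.2] ang [ -0.15   0.24 -19.71]
```

Request:
jog_arm --moves '[{"fingers": 1,"slide": [2,10,0],"angular": [0,0,-1]},{"fingers": 1,"slide": [5,30,0],"angular": [0,0,-2]},{"fingers": 1,"slide": [10,60,0],"angular": [0,0,-3]},{"fingers": 1,"slide": [16,95,0],"angular": [0,0,-5]},{"fingers": 1,"slide": [22,130,0],"angular": [0,0,-6]},{"fingers": 1,"slide": [28,165,0],"angular": [0,0,-8]},{"fingers": 1,"slide": [34,200,0],"angular": [0,0,-9]},{"fingers": 1,"slide": [40,235,0],"angular": [0,0,-11]},{"fingers": 1,"slide": [46,270,0],"angular": [0,0,-13]},{"fingers": 1,"slide": [52,305,0],"angular": [0,0,-14]}]'

```text
clock: 6.03
tcp_pos: [0.5153, 0.0764, 0.2746]
orientation: [-0.002, 0.007, 1.0, 0.0]
wrist_force: [0.6, -0.1, -4.5]
finger_gap: 0.0122
grip_force: 88.3
```

```bash
python3 -c "
from h import *
goal([.5293,.1896,.277],.084+np.pi)"
```

```text
clock 6.03 tcp [0.5153 0.0764 0.2746] yaw 3.1285 j6 0.01 F [ 0.6 -0.1 -4.5] gap 0.0122
slide [-12.5 113.4  -2.5] ang [ 0.01 -0.24 -5.56]
```

Request:
jog_arm --moves '[{"fingers": 1,"slide": [-4,30,0],"angular": [0,0,-2]},{"fingers": 1,"slide": [-7,60,0],"angular": [0,0,-4]},{"fingers": 1,"slide": [-10,85,0],"angular": [0,0,-5]},{"fingers": 1,"slide": [-12,102,0],"angular": [0,0,-5.5]},{"fingers": 1,"slide": [-12.5,110,0],"angular": [0,0,-5.5]},{"fingers": 1,"slide": [-12.5,113,0],"angular": [0,0,-5.5]},{"fingers": 1,"slide": [-12.5,113,30],"angular": [0,0,-5.5]},{"fingers": 1,"slide": [-12.5,113,60],"angular": [0,0,-5.5]},{"fingers": 1,"slide": [-12.5,113,75],"angular": [0,0,-5.5]},{"fingers": 1,"slide": [-12.5,113,80],"angular": [0,0,-5.5]}]'

```text
clock: 6.87
tcp_pos: [0.5284, 0.1854, 0.1925]
orientation: [-0.004, -0.04, 0.999, -0.001]
wrist_force: [-0.4, 0.8, -5.7]
finger_gap: 0.0127
grip_force: 88.2
```

```bash
python3 - <<'E'
from fit import *
goal([.5293,.1896,.15],.084+np.pi)
P={n:read_camera(n) for n in("top","scene")}
s=get_state(); t=s["tcp_pos"]; z=t[2]-.077
# the tray hides the lower one in part: fit union with lower fixed is messy; view first
a=P["scene"]["color"][120:250,230:370,::-1];b=P["top"]["color"][110:240,150:290,::-1]
cv2.imwrite("pics/hover.png",cv2.resize(np.hstack([b,a]),None,fx=2.8,fy=2.8,interpolation=2))
np.save("hover.npy",{k:{kk:vv for kk,vv in v.items()} for k,v in P.items()},allow_pickle=True)
E
```

```text
clock 6.87 tcp [0.5284 0.1854 0.1925] yaw -3.0623 j6 0.12 F [-0.4  0.8 -5.7] gap 0.0127
slide [-1.6  4.2 42.5] ang [-0.08 -0.45 -0.27]
```

View pics/hover.png

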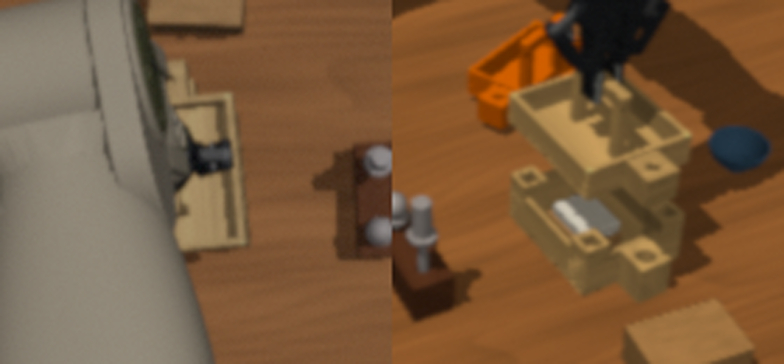

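The scene crop shows the tray held level above the fixed tray with the ears at the same end (upper hole at crop (655,167), lower well at (648,255)). In the top view the arm hides most of it. I'll let it settle, then measure the in-hand tray from the scene camera.

Request:
jog_arm --moves '[{"fingers": 1,"slide": [0,0,0],"angular": [0,0,0]},{"fingers": 1,"slide": [0,0,0],"angular": [0,0,0]},{"fingers": 1,"slide": [0,0,0],"angular": [0,0,0]}]'

```text
clock: 7.22
tcp_pos: [0.5323, 0.1868, 0.1984]
orientation: [0.001, -0.04, 0.999, 0.0]
wrist_force: [0.3, 0.3, -4.9]
finger_gap: 0.0125
grip_force: 88.2
```

```bash
cat > inhand.py <<'E'
from fit import *
goal([.5293,.1896,.15],.084+np.pi)
P={n:read_camera(n) for n in("top","scene")}
t=np.array(get_state()["tcp_pos"]); z=t[2]-.077
def run(n,low,x0,zz):
    p=P[n]; c=proj(p,[*x0[:2],.09]); o=(c-75).astype(int); I=p["color"][o[1]:o[1]+150,o[0]:o[0]+150].astype(float)
    lo,hi=(.69,.79) if n=="top" else (.63,.76); m=np.clip((I[...,1]/(I[...,0]+1)-lo)/(hi-lo),0,1)
    L=sil(p,LOW,low[0],low[1],0,low[2],m.shape,o)
    ker=np.ones((13,13)); near=cv2.dilate(np.maximum(L,sil(p,UP,*x0[:2],zz,x0[2],m.shape,o)),ker)>0
    bad=cv2.dilate(((I.max(2)-I.min(2))<22).astype(np.uint8),np.ones((5,5)))>0  # gripper, arm, card: grey
    w=near&~bad
    f=lambda v:np.sum(w*(np.maximum(L,sil(p,UP,v[0],v[1],zz,v[2],m.shape,o))-m)**2)
    s0=np.array(x0); r=minimize(f,s0,method="Nelder-Mead",options=dict(initial_simplex=np.vstack([s0,s0+[.006,0,0],s0+[0,.006,0],s0+[0,0,.06]]),xatol=2e-5,fatol=1e-4,maxiter=250))
    s=np.maximum(L,sil(p,UP,r.x[0],r.x[1],zz,r.x[2],m.shape,o)); print(n,"zz",round(zz,4),r.x.round(4),"cost",round(r.fun,1),"-low",(r.x-low).round(4))
    return cv2.resize(np.dstack([m*w,s,(~w)*.4])*255,None,fx=3,fy=3).astype(np.uint8)
lowS=np.array([.5307,.1907,.0798]); x0=[t[0]+.0015,t[1]+.001,.08]
im=[run("scene",lowS,x0,z)]; run("scene",lowS,x0,z+.003)
cv2.imwrite("pics/inhand.png",im[0])
E
python3 inhand.py
```

```text
clock 7.22 tcp [0.5323 0.1868 0.1984] yaw -3.0615 j6 0.12 F [ 0.3  0.3 -4.9] gap 0.0125
slide [ 2.9  3.  48.4] ang [ 0.01  0.16 -0.22]
scene zz 0.1209 [0.53   0.187  0.0791] cost 85.3 -low [-0.0007 -0.0037 -0.0007]
scene zz 0.1239 [0.5334 0.1848 0.0761] cost 89.2 -low [ 0.0027 -0.0059 -0.0037]
```

View pics/inhand.png

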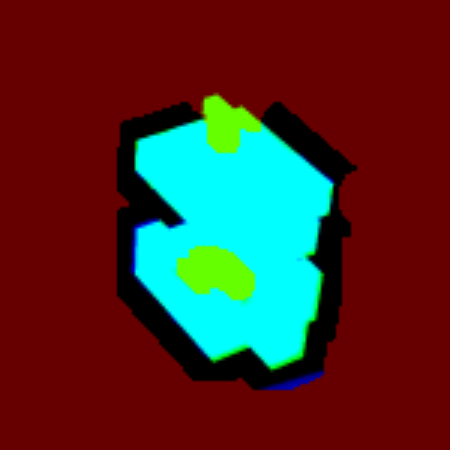

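The lower-tray model sits about 1 px right of the image, so I'll fit both trays jointly in this frame.

```bash
cat > joint.py <<'E'
from fit import *
def joint(p,n,low,up,zz):
    c=proj(p,[*up[:2],.09]); o=(c-75).astype(int); I=p["color"][o[1]:o[1]+150,o[0]:o[0]+150].astype(float)
    lo,hi=(.69,.79) if n=="top" else (.63,.76); m=np.clip((I[...,1]/(I[...,0]+1)-lo)/(hi-lo),0,1)
    S=lambda v:np.maximum(sil(p,LOW,v[0],v[1],0,v[2],m.shape,o),sil(p,UP,v[3],v[4],zz,v[5],m.shape,o))
    v0=np.array([*low,*up]); near=cv2.dilate(S(v0),np.ones((11,11)))>0
    g=cv2.morphologyEx(((I.max(2)-I.min(2))<22).astype(np.uint8),cv2.MORPH_OPEN,np.ones((2,2)))
    w=near&~(cv2.dilate(g,np.ones((5,5)))>0)
    f=lambda v:np.sum(w*(S(v)-m)**2)
    sc=[.004,.004,.04]*2
    for _ in range(2):
        r=minimize(f,v0,method="Nelder-Mead",options=dict(initial_simplex=np.vstack([v0]+[v0+np.eye(6)[i]*sc[i] for i in range(6)]),xatol=2e-5,fatol=1e-4,maxiter=700)); v0=r.x
    print(n,"z",round(zz,4),"low",v0[:3].round(4),"up",v0[3:].round(4),"cost",round(r.fun,1),"up-low",(v0[3:]-v0[:3]).round(4))
    return v0
E
python3 - <<'E'
from joint import *
p=read_camera("scene"); t=np.array(get_state()["tcp_pos"]); print(t.round(4))
for dz in(-.003,0,.003): joint(p,"scene",[.5307,.1907,.08],[.531,.187,.08],t[2]-.077+dz)
p0=dict(p); p0["color"]=cv2.imread("pics/scene0.png")[:,:,::-1]
x,f,_=fit({"scene":p0},LOW,[.53,.19,0,.085],rad=.095); print("low scene0",x.round(4),f)
x,f,_=fit({"scene":p0},UP,[.49,-.234,0,-.256],rad=.095); print("up scene0",x.round(4),f)
E
```

```text
[0.5319 0.1869 0.1977]
scene z 0.1177 low [0.5263 0.1898 0.0835] up [0.5262 0.1891 0.0857] cost 34.8 up-low [-0.0001 -0.0008  0.0022]
scene z 0.1207 low [0.5261 0.1899 0.0887] up [0.5293 0.1866 0.0883] cost 37.6 up-low [ 0.0033 -0.0033 -0.0005]
scene z 0.1237 low [0.5261 0.19   0.0858] up [0.5338 0.1843 0.0668] cost 41.5 up-low [ 0.0077 -0.0057 -0.019 ]
low scene0 [0.5305 0.1902 0.     0.084 ] 0.0026061483450228237
up scene0 [ 0.4908 -0.2323  0.     -0.256 ] 0.003207993825027422
```

With z taken from the TCP, the image offset (+3.3, −3.3 mm) agrees with the kinematic one (+2.6, −2.8 mm). I'll correct by that amount and lower to just above the sockets.

Request:
jog_arm --moves '[{"fingers": 1,"slide": [2.9,3,5],"angular": [0,0,-0.2]},{"fingers": 1,"slide": [2.9,3,20],"angular": [0,0,-0.2]},{"fingers": 1,"slide": [2.9,3,35],"angular": [0,0,-0.2]},{"fingers": 1,"slide": [2.9,3,45],"angular": [0,0,-0.2]},{"fingers": 1,"slide": [2.9,3,50],"angular": [0,0,-0.2]},{"fingers": 1,"slide": [2.9,3,52],"angular": [0,0,-0.2]},{"fingers": 1,"slide": [2.9,3,52],"angular": [0,0,-0.2]},{"fingers": 1,"slide": [2.9,3,52],"angular": [0,0,-0.2]},{"fingers": 1,"slide": [2.9,3,52],"angular": [0,0,-0.2]}]'

```text
clock: 8.12
tcp_pos: [0.5288, 0.1898, 0.1456]
orientation: [0.001, -0.042, 0.999, 0.0]
wrist_force: [0.3, 0.2, -4.9]
finger_gap: 0.0127
grip_force: 88.3
```

```bash
python3 - <<'E'
from joint import *
goal([.5293,.1896,.125],.084+np.pi)
p=read_camera("scene"); t=np.array(get_state()["tcp_pos"])
joint(p,"scene",[.5265,.1899,.087],[.529,.19,.085],t[2]-.077)
E
```

```text
clock 8.12 tcp [0.5288 0.1898 0.1456] yaw -3.0576 j6 0.12 F [ 0.3  0.2 -4.9] gap 0.0127
slide [-0.4 -0.2 20.6] ang [ 0.01  0.09 -0.  ]
scene z 0.0686 low [0.526  0.1902 0.0832] up [0.5255 0.1898 0.1026] cost 16.9 up-low [-0.0005 -0.0004  0.0195]
```

Aligned to within about 0.5 mm, so I'll lower slowly.

Request:
jog_arm --moves '[{"fingers": 1,"slide": [-0.3,0,3],"angular": [0,0,0]},{"fingers": 1,"slide": [-0.3,0,5],"angular": [0,0,0]},{"fingers": 1,"slide": [-0.3,0,7],"angular": [0,0,0]},{"fingers": 1,"slide": [-0.3,0,9],"angular": [0,0,0]},{"fingers": 1,"slide": [-0.3,0,11],"angular": [0,0,0]},{"fingers": 1,"slide": [-0.3,0,12],"angular": [0,0,0]},{"fingers": 1,"slide": [-0.3,0,13],"angular": [0,0,0]},{"fingers": 1,"slide": [-0.3,0,13],"angular": [0,0,0]}]'

```text
clock: 8.83
tcp_pos: [0.5283, 0.1896, 0.1315]
orientation: [-0.0, -0.042, 0.999, -0.0]
wrist_force: [-0.1, 1.1, -4.9]
finger_gap: 0.0124
grip_force: 88.3
```

```bash
python3 - <<'E'
from h import *
goal([.5293,.1896,.125],.084+np.pi)
E
```

```text
clock 8.83 tcp [0.5283 0.1896 0.1315] yaw -3.0577 j6 0.12 F [-0.1  1.1 -4.9] gap 0.0124
slide [-1.  -0.1  6.5] ang [-0.01 -0.03 -0.  ]
```

The feet are 5.5 mm into the sockets with no contact force. Continuing down.

Request:
jog_arm --moves '[{"fingers": 1,"slide": [-0.5,0,1.5],"angular": [0,0,0]},{"fingers": 1,"slide": [-0.5,0,3],"angular": [0,0,0]},{"fingers": 1,"slide": [-0.5,0,4.5],"angular": [0,0,0]},{"fingers": 1,"slide": [-0.5,0,6],"angular": [0,0,0]},{"fingers": 1,"slide": [-0.5,0,6.5],"angular": [0,0,0]},{"fingers": 1,"slide": [-0.5,0,7],"angular": [0,0,0]},{"fingers": 1,"slide": [-0.5,0,7],"angular": [0,0,0]}]'

```text
clock: 9.42
tcp_pos: [0.5289, 0.1898, 0.1252]
orientation: [0.0, -0.042, 0.999, 0.0]
wrist_force: [-2.2, 0.4, -0.3]
finger_gap: 0.0125
grip_force: 89.1
```

```bash
python3 - <<'E'
from h import *
goal([.5293,.1896,.125],.084+np.pi)
E
```

```text
clock 9.42 tcp [0.5289 0.1898 0.1252] yaw -3.0575 j6 0.12 F [-2.2  0.4 -0.3] gap 0.0125
slide [-0.3 -0.2  0.2] ang [0.   0.02 0.  ]
```

Seated: the weight has come off the wrist. I'll nudge down 1 mm, release, then rise.

Request:
jog_arm --moves '[{"fingers": 1,"slide": [0,0,0.8],"angular": [0,0,0]},{"fingers": 1,"slide": [0,0,0.8],"angular": [0,0,0]},{"fingers": 0,"slide": [0,0,0.8],"angular": [0,0,0]},{"fingers": 0,"slide": [0,0,0.8],"angular": [0,0,0]},{"fingers": 0,"slide": [0,0,0.8],"angular": [0,0,0]},{"fingers": 0,"slide": [0,0,0.8],"angular": [0,0,0]},{"fingers": 0,"slide": [0,0,0.8],"angular": [0,0,0]},{"fingers": 0,"slide": [0,0,0.8],"angular": [0,0,0]},{"fingers": 0,"slide": [0,0,0.8],"angular": [0,0,0]},{"fingers": 0,"slide": [0,0,0.8],"angular": [0,0,0]}]'

```text
clock: 10.25
tcp_pos: [0.529, 0.1897, 0.1239]
orientation: [0.0, -0.042, 0.999, -0.0]
wrist_force: [-0.0, 0.4, 0.3]
finger_gap: 0.0856
grip_force: 0.0
```

Request:
jog_arm --moves '[{"fingers": 0,"slide": [0,0,-10],"angular": [0,0,0]},{"fingers": 0,"slide": [0,0,-40],"angular": [0,0,0]},{"fingers": 0,"slide": [0,0,-80],"angular": [0,0,0]},{"fingers": 0,"slide": [0,0,-110],"angular": [0,0,0]},{"fingers": 0,"slide": [0,20,-130],"angular": [0,0,0]},{"fingers": 0,"slide": [0,-10,-140],"angular": [0,0,0]},{"fingers": 0,"slide": [-15,-50,-140],"angular": [0,0,5]},{"fingers": 0,"slide": [-15,-90,-140],"angular": [0,0,5]},{"fingers": 0,"slide": [-15,-130,-140],"angular": [0,0,5]},{"fingers": 0,"slide": [-15,-150,-140],"angular": [0,0,5]}]'

```text
clock: 11.08
tcp_pos: [0.557, 0.038, 0.2649]
orientation: [0.001, 0.003, 1.0, -0.001]
wrist_force: [0.3, -0.1, 0.9]
finger_gap: 0.0856
grip_force: 0.0
```

```bash
python3 - <<'E'
from h import *
goal([.5445,-.010,.2],np.pi)
for n in("scene","top"):
    p=read_camera(n); cv2.imwrite(f"pics/{n}1.png",p["color"][:,:,::-1])
a=cv2.imread("pics/scene1.png")[150:250,210:360];b=cv2.imread("pics/top1.png")[120:220,170:320]
cv2.imwrite("pics/seat.png",cv2.resize(np.vstack([b,a]),None,fx=3,fy=3,interpolation=2))
E
```

```text
clock 11.08 tcp [0.557  0.038  0.2649] yaw 3.1359 j6 -0.07 F [ 0.3 -0.1  0.9] gap 0.0856
slide [ 12.3 -47.9  64.9] ang [-0.08  0.07 -0.32]
```

View pics/seat.png

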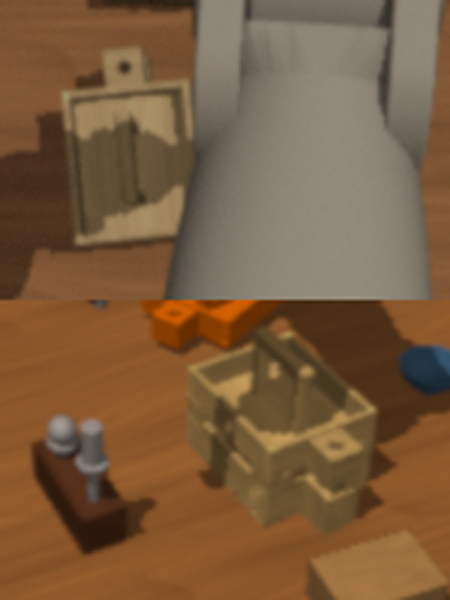

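The tray is seated flat with its ear over the lower ear (hole at top px (211,142) and scene px (322,198)). Now I'll fit the pins precisely from the initial pictures and triangulate the hole.

```bash
python3 - <<'E'
from fit import *
P={n:read_camera(n) for n in("top","scene")}
def cyl(x,y,r,z0,z1): 
    a=np.linspace(0,2*np.pi,25); return np.array([[x+r*np.cos(t),y+r*np.sin(t),z] for t in a for z in(z0,z1)])
u=np.random.default_rng(0).normal(size=(300,3)); u/=np.linalg.norm(u,axis=1)[:,None]
def boxes(v): return [cyl(v[0],v[1],.010,.09,.13),cyl(v[0],v[1],.015,.085,.09),cyl(v[0],v[1],.005,.045,.085)],[u*.014+[v[2],v[3],.072]]
for n in P:
    p=dict(P[n]); p["color"]=cv2.imread(f"pics/{n}0.png")[:,:,::-1]
    c=proj(p,[.51,-.011,.08]); o=(c-30).astype(int); I=p["color"][o[1]:o[1]+60,o[0]:o[0]+60].astype(float)
    k=I[...,2]/(I[...,0]+1); m=np.clip((k-.6)/.25,0,1)
    v0=np.array([.5445,-.0097,.474,-.0132])
    S=lambda v:np.maximum(sil(p,boxes(v)[0],0,0,0,0,m.shape,o),sil(p,boxes(v)[1],0,0,0,0,m.shape,o))
    near=cv2.dilate(S(v0),np.ones((5,5)))>0
    # short pin's lower parts are unmodelled: ignore a band below ball in scene view
    f=lambda v:np.sum(near*(S(v)-m)**2)
    r=minimize(f,v0,method="Nelder-Mead",options=dict(initial_simplex=np.vstack([v0]+[v0+np.eye(4)[i]*.004 for i in range(4)]),xatol=2e-5,fatol=1e-4,maxiter=500))
    d=r.x[:2]-r.x[2:]; print(n,r.x.round(4),"cost",round(r.fun,1),"of",m.sum().round(),"sep",np.hypot(*d).round(4),"yaw",np.arctan2(d[1],d[0]).round(3))
print("hole top",atz(P["top"],(211.0,142.0),.092).round(4),"scene",atz(P["scene"],(322.3,198.0),.092).round(4))
for n in P:
    b=[x for x in UP[:2]]
    q=dict(P[n]); q["color"]=cv2.imread(f"pics/{n}1.png")[:,:,::-1]
    if n=="scene":
        from joint import joint; joint(q,n,[.5265,.19,.085],[.5265,.19,.085],.048)
goal([.5445,-.010,.2],np.pi)
E
```

```text
top [ 0.5455 -0.0116  0.4754 -0.0124] cost 5.9 of 190.0 sep 0.0701 yaw 0.012
scene [ 0.5415 -0.0134  0.4807 -0.0188] cost 29.1 of 265.0 sep 0.0611 yaw 0.088
hole top [0.6193 0.197  0.092 ] scene [0.6181 0.1978 0.092 ]
scene z 0.048 low [0.5261 0.1901 0.0819] up [0.5251 0.1902 0.1061] cost 19.1 up-low [-0.001   0.0001  0.0243]
clock 11.28 tcp [0.5565 0.0411 0.2646] yaw 3.1368 j6 -0.07 F [ 0.  -0.1  0.4] gap 0.0853
slide [ 11.8 -51.2  64.5] ang [ 0.02  0.02 -0.28]
```

Request:
jog_arm --moves '[{"fingers": 0,"slide": [6,-25,10],"angular": [0,0,-1]},{"fingers": 0,"slide": [11.5,-50,25],"angular": [0,0,-1]},{"fingers": 0,"slide": [11.5,-52,50],"angular": [0,0,-1]},{"fingers": 0,"slide": [11.5,-52,75],"angular": [0,0,-1]},{"fingers": 0,"slide": [11.5,-52,90],"angular": [0,0,-1]},{"fingers": 0,"slide": [11.5,-52,100],"angular": [0,0,-1]},{"fingers": 0,"slide": [11.5,-52,100],"angular": [0,0,-1]},{"fingers": 0,"slide": [11.5,-52,100],"angular": [0,0,-1]},{"fingers": 0,"slide": [11.5,-52,100],"angular": [0,0,-1]}]'

```text
clock: 12.03
tcp_pos: [0.5457, -0.0099, 0.1653]
orientation: [0.001, -0.008, 1.0, -0.0]
wrist_force: [0.2, 0.8, 0.9]
finger_gap: 0.0854
grip_force: 0.0
```

```bash
python3 - <<'E'
from h import *
goal([.5445,-.0112,.106],np.pi+.012)
p=read_camera("scene"); a=p["color"][120:260,170:330,::-1]
cv2.imwrite("pics/pin.png",cv2.resize(a,None,fx=4,fy=4,interpolation=2))
E
```

```text
clock 12.03 tcp [ 0.5457 -0.0099  0.1653] yaw -3.1263 j6 -0.18 F [0.2 0.8 0.9] gap 0.0854
slide [ 1.4 -1.3 59.3] ang [-0.02  0.11  0.19]
```

View pics/pin.png

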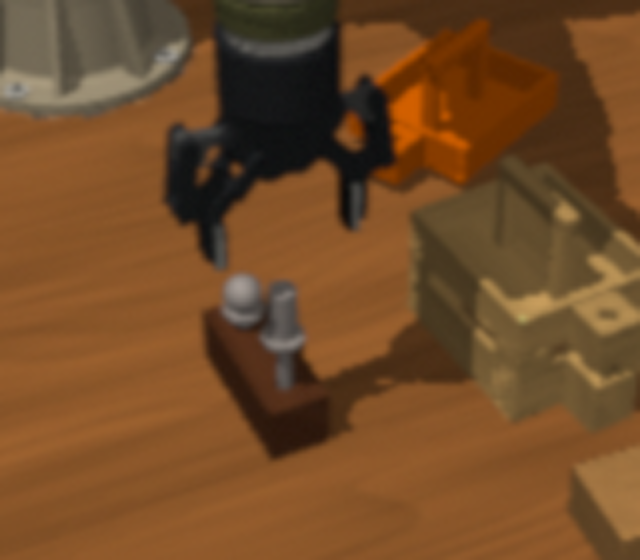

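The open fingers straddle the tall pin: their tips are at crop (218,265) and (352,225), and the pin top at (284,288) lies below the midpoint. Descending and gripping.

Request:
jog_arm --moves '[{"fingers": 0,"slide": [1,-1,20],"angular": [0,0,0]},{"fingers": 0,"slide": [1,-1,40],"angular": [0,0,0]},{"fingers": 0,"slide": [1,-1,52],"angular": [0,0,0]},{"fingers": 0,"slide": [1,-1,59],"angular": [0,0,0]},{"fingers": 0,"slide": [1,-1,59],"angular": [0,0,0]},{"fingers": 0,"slide": [1,-1,59],"angular": [0,0,0]}]'

```text
clock: 12.58
tcp_pos: [0.5444, -0.0115, 0.1057]
orientation: [0.0, -0.007, 1.0, -0.0]
wrist_force: [0.2, 0.2, 0.8]
finger_gap: 0.0853
grip_force: 0.0
```

Request:
jog_arm --moves '[{"fingers": 1,"slide": [0,0,0],"angular": [0,0,0]},{"fingers": 1,"slide": [0,0,0],"angular": [0,0,0]},{"fingers": 1,"slide": [0,0,0],"angular": [0,0,0]},{"fingers": 1,"slide": [0,0,0],"angular": [0,0,0]},{"fingers": 1,"slide": [0,0,0],"angular": [0,0,0]},{"fingers": 1,"slide": [0,0,0],"angular": [0,0,0]},{"fingers": 1,"slide": [0,0,0],"angular": [0,0,0]},{"fingers": 1,"slide": [0,0,0],"angular": [0,0,0]},{"fingers": 1,"slide": [0,0,0],"angular": [0,0,0]}]' --squeeze 50

```text
clock: 13.33
tcp_pos: [0.5441, -0.0115, 0.1054]
orientation: [0.0, -0.007, 1.0, -0.0]
wrist_force: [0.0, -0.3, 3.6]
finger_gap: 0.0188
grip_force: 48.7
```

```bash
python3 - <<'E'
from h import *
goal([.6187,.1974,.25],np.pi+.012)
E
```

```text
clock 13.33 tcp [ 0.5441 -0.0115  0.1054] yaw -3.1275 j6 -0.18 F [ 0.  -0.3  3.6] gap 0.0188
slide [ -77.6  207.8 -144.6] ang [-0.01  0.04  0.12]
```

Request:
jog_arm --moves '[{"fingers": 1,"slide": [0,0,-8],"angular": [0,0,0]},{"fingers": 1,"slide": [0,0,-25],"angular": [0,0,0]},{"fingers": 1,"slide": [0,0,-50],"angular": [0,0,0]},{"fingers": 1,"slide": [0,0,-80],"angular": [0,0,0]},{"fingers": 1,"slide": [0,0,-110],"angular": [0,0,0]},{"fingers": 1,"slide": [0,0,-135],"angular": [0,0,0]},{"fingers": 1,"slide": [-8,22,-140],"angular": [0,0,0]},{"fingers": 1,"slide": [-18,50,-140],"angular": [0,0,0]},{"fingers": 1,"slide": [-30,80,-140],"angular": [0,0,0]},{"fingers": 1,"slide": [-41,110,-140],"angular": [0,0,0]}]'

```text
clock: 14.17
tcp_pos: [0.5836, 0.0999, 0.2455]
orientation: [0.0, -0.006, 1.0, -0.0]
wrist_force: [1.6, -0.1, -1.6]
finger_gap: 0.0188
grip_force: 49.0
```

```bash
python3 - <<'E'
from h import *
goal([.6187,.1974,.22],np.pi+.012)
E
```

```text
clock 14.17 tcp [0.5836 0.0999 0.2455] yaw -3.1287 j6 0.02 F [ 1.6 -0.1 -1.6] gap 0.0188
slide [-36.4  97.   25.5] ang [-0.01  0.02  0.05]
```

Request:
jog_arm --moves '[{"fingers": 1,"slide": [-12,32,0],"angular": [0,0,0]},{"fingers": 1,"slide": [-23,62,0],"angular": [0,0,0]},{"fingers": 1,"slide": [-32,85,5],"angular": [0,0,0]},{"fingers": 1,"slide": [-36,95,15],"angular": [0,0,0]},{"fingers": 1,"slide": [-36,97,22],"angular": [0,0,0]},{"fingers": 1,"slide": [-36,97,25],"angular": [0,0,0]},{"fingers": 1,"slide": [-36,97,25],"angular": [0,0,0]},{"fingers": 1,"slide": [-36,97,25],"angular": [0,0,0]},{"fingers": 1,"slide": [-36,97,25],"angular": [0,0,0]}]'

```text
clock: 14.92
tcp_pos: [0.6179, 0.1952, 0.2206]
orientation: [0.0, -0.006, 1.0, -0.0]
wrist_force: [0.1, 0.0, -0.8]
finger_gap: 0.0186
grip_force: 49.1
```

```bash
python3 - <<'E'
from h import *
goal([.6187,.1974,.20],np.pi+.012)
p=read_camera("scene"); cv2.imwrite("pics/scene2.png",p["color"][:,:,::-1])
t=np.array(get_state()["tcp_pos"]); print("pred tip px",proj(p,t-[0,0,.0954]).round(1),"pred hole px",proj(p,[.6187,.1974,.092]).round(1))
for n in("pin","upper_hole","pin_grip"): print(n,[(np.round(d["point"],1).tolist(),round(d["p"],2)) for d in tip_of(n,p)])
q=read_camera("top"); cv2.imwrite("pics/top2.png",q["color"][:,:,::-1])
a=p["color"][100:240,270:380,::-1]; b=q["color"][90:230,150:260,::-1]
cv2.imwrite("pics/pin2.png",cv2.resize(np.hstack([a,b]),None,fx=3.6,fy=3.6,interpolation=2))
E
```

```text
clock 14.92 tcp [0.6179 0.1952 0.2206] yaw -3.1292 j6 0.17 F [ 0.1  0.  -0.8] gap 0.0186
slide [-0.8  2.2 20.6] ang [-0.01  0.02  0.02]
pred tip px [322.8 188.8] pred hole px [322.3 198.2]
pin [([321.3, 187.9], 0.6)]
upper_hole [([266.3, 156.1], 0.87), ([321.9, 199.9], 0.59), ([89.2, 193.6], 0.56)]
pin_grip [([327.3, 159.6], 0.73)]
```

View pics/pin2.png

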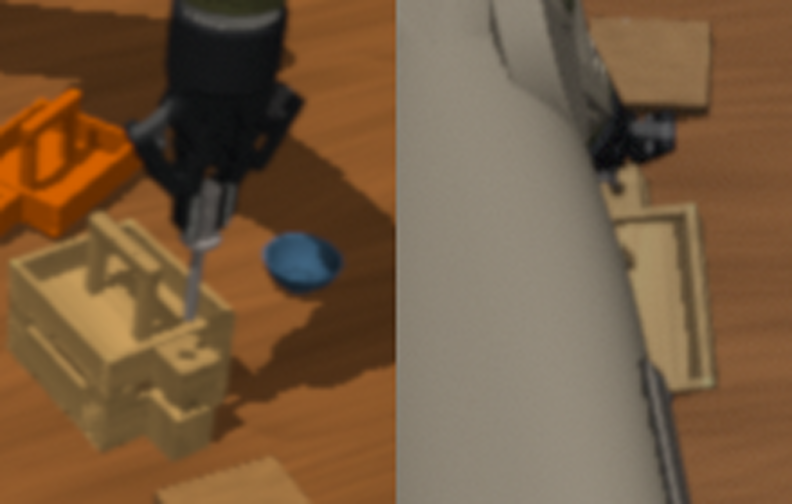

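The pin hangs in the grip with its tip at scene (322.4,189), right where the TCP predicts. The hole at (321.9,198.1) also matches its prediction, so I'll trust the numbers. Shift 2.3 mm and lower to just above the mouth.

Request:
jog_arm --moves '[{"fingers": 1,"slide": [-0.8,2.2,5],"angular": [0,0,0]},{"fingers": 1,"slide": [-0.8,2.2,15],"angular": [0,0,0]},{"fingers": 1,"slide": [-0.8,2.2,23],"angular": [0,0,0]},{"fingers": 1,"slide": [-0.8,2.2,28],"angular": [0,0,0]},{"fingers": 1,"slide": [-0.8,2.2,28],"angular": [0,0,0]},{"fingers": 1,"slide": [-0.8,2.2,28],"angular": [0,0,0]},{"fingers": 1,"slide": [-0.8,2.2,28],"angular": [0,0,0]}]'

```text
clock: 15.75
tcp_pos: [0.6187, 0.1988, 0.192]
orientation: [-0.0, -0.007, 1.0, -0.0]
wrist_force: [0.7, -0.9, -0.7]
finger_gap: 0.0187
grip_force: 49.1
```

```bash
python3 - <<'E'
from h import *
goal([.6187,.1974,.113],np.pi+.012)
p=read_camera("scene"); t=np.array(get_state()["tcp_pos"]); print("pred tip px",proj(p,t-[0,0,.0954]).round(1),"grip",proj(p,t+[0,0,.0046]).round(1))
for n in("pin","pin_grip","upper_hole"): print(n,[(np.round(d["point"],1).tolist(),round(d["p"],2)) for d in tip_of(n,p)][:2])
E
```

```text
clock 15.75 tcp [0.6187 0.1988 0.192 ] yaw -3.1274 j6 0.17 F [ 0.7 -0.9 -0.7] gap 0.0187
slide [ 0.1 -1.4 79. ] ang [-0.   -0.    0.13]
pred tip px [322.9 196.7] grip [326.9 167.3]
pin [([324.6, 197.4], 0.44)]
pin_grip [([228.5, 189.6], 0.73)]
upper_hole [([266.5, 154.9], 0.94), ([320.4, 198.7], 0.72)]
```

Request:
jog_arm --moves '[{"fingers": 1,"slide": [0,-1.2,0],"angular": [0,0,0]},{"fingers": 1,"slide": [0,-1.2,0],"angular": [0,0,0]},{"fingers": 1,"slide": [0,-1.2,3],"angular": [0,0,0]},{"fingers": 1,"slide": [0,-1.2,6],"angular": [0,0,0]},{"fingers": 1,"slide": [0,-1.2,9],"angular": [0,0,0]},{"fingers": 1,"slide": [0,-1.2,12],"angular": [0,0,0]},{"fingers": 1,"slide": [0,-1.2,15],"angular": [0,0,0]},{"fingers": 1,"slide": [0,-1.2,15],"angular": [0,0,0]},{"fingers": 1,"slide": [0,-1.2,15],"angular": [0,0,0]}]'

```text
clock: 16.7
tcp_pos: [0.6185, 0.1976, 0.1765]
orientation: [-0.0, -0.007, 1.0, -0.0]
wrist_force: [0.4, 0.5, -0.2]
finger_gap: 0.0185
grip_force: 49.1
```

```bash
python3 - <<'E'
from h import *
goal([.6187,.1974,.113],np.pi+.012)
p=read_camera("scene"); t=np.array(get_state()["tcp_pos"]); cv2.imwrite("pics/pin3.png",cv2.resize(p["color"][110:240,260:390,::-1],None,fx=4,fy=4,interpolation=2))
E
```

```text
clock 16.7 tcp [0.6185 0.1976 0.1765] yaw -3.1274 j6 0.17 F [ 0.4  0.5 -0.2] gap 0.0185
slide [-0.3 -0.1 63.5] ang [-0.01 -0.04  0.12]
```

View pics/pin3.png

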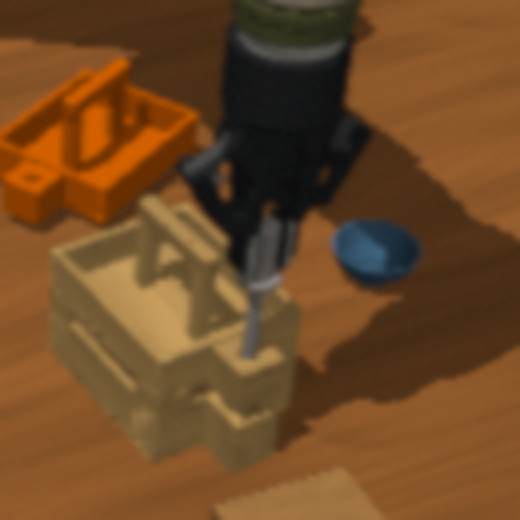

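The shaft enters the ear hole at crop (248,352) with no force. Continuing down.

Request:
jog_arm --moves '[{"fingers": 1,"slide": [0,0,6],"angular": [0,0,0]},{"fingers": 1,"slide": [0,0,12],"angular": [0,0,0]},{"fingers": 1,"slide": [0,0,18],"angular": [0,0,0]},{"fingers": 1,"slide": [0,0,24],"angular": [0,0,0]},{"fingers": 1,"slide": [0,0,30],"angular": [0,0,0]},{"fingers": 1,"slide": [0,0,36],"angular": [0,0,0]},{"fingers": 1,"slide": [0,0,42],"angular": [0,0,0]},{"fingers": 1,"slide": [0,0,47],"angular": [0,0,0]},{"fingers": 1,"slide": [0,0,50],"angular": [0,0,0]},{"fingers": 1,"slide": [0,0,50],"angular": [0,0,0]}]'

```text
clock: 17.58
tcp_pos: [0.6182, 0.1975, 0.1259]
orientation: [-0.001, -0.007, 1.0, -0.0]
wrist_force: [-1.0, 0.7, -1.1]
finger_gap: 0.0187
grip_force: 49.1
```

Request:
jog_arm --moves '[{"fingers": 1,"slide": [0,0,3],"angular": [0,0,0]},{"fingers": 1,"slide": [0,0,6],"angular": [0,0,0]},{"fingers": 1,"slide": [0,0,9],"angular": [0,0,0]},{"fingers": 1,"slide": [0,0,11],"angular": [0,0,0]},{"fingers": 1,"slide": [0,0,12.5],"angular": [0,0,0]},{"fingers": 1,"slide": [0,0,14],"angular": [0,0,0]},{"fingers": 1,"slide": [0,0,14],"angular": [0,0,0]},{"fingers": 1,"slide": [0,0,14],"angular": [0,0,0]}]'

```text
clock: 18.25
tcp_pos: [0.6187, 0.1976, 0.1129]
orientation: [-0.0, -0.007, 1.0, -0.0]
wrist_force: [0.3, 0.1, -1.1]
finger_gap: 0.0188
grip_force: 49.1
```

Request:
jog_arm --moves '[{"fingers": 1,"slide": [0,0,1],"angular": [0,0,0]},{"fingers": 1,"slide": [0,0,1.5],"angular": [0,0,0]},{"fingers": 1,"slide": [0,0,2],"angular": [0,0,0]},{"fingers": 1,"slide": [0,0,2],"angular": [0,0,0]},{"fingers": 1,"slide": [0,0,2],"angular": [0,0,0]}]'

```text
clock: 18.67
tcp_pos: [0.619, 0.1976, 0.1124]
orientation: [0.001, -0.007, 1.0, 0.0]
wrist_force: [-2.3, -1.2, 5.9]
finger_gap: 0.0188
grip_force: 49.9
```

The collar is bearing (5.9 N up at the predicted height). Release and rise straight up.

Request:
jog_arm --moves '[{"fingers": 0,"slide": [0,0,0],"angular": [0,0,0]},{"fingers": 0,"slide": [0,0,0],"angular": [0,0,0]},{"fingers": 0,"slide": [0,0,0],"angular": [0,0,0]},{"fingers": 0,"slide": [0,0,0],"angular": [0,0,0]},{"fingers": 0,"slide": [0,0,0],"angular": [0,0,0]},{"fingers": 0,"slide": [0,0,0],"angular": [0,0,0]},{"fingers": 0,"slide": [0,0,0],"angular": [0,0,0]},{"fingers": 0,"slide": [0,0,0],"angular": [0,0,0]}]'

```text
clock: 19.33
tcp_pos: [0.6187, 0.1976, 0.1109]
orientation: [-0.0, -0.007, 1.0, -0.0]
wrist_force: [0.3, -0.2, 0.6]
finger_gap: 0.0855
grip_force: 0.0
```

Request:
jog_arm --moves '[{"fingers": 0,"slide": [0,0,-10],"angular": [0,0,0]},{"fingers": 0,"slide": [0,0,-30],"angular": [0,0,0]},{"fingers": 0,"slide": [0,0,-60],"angular": [0,0,0]},{"fingers": 0,"slide": [0,0,-100],"angular": [0,0,0]},{"fingers": 0,"slide": [0,0,-120],"angular": [0,0,0]},{"fingers": 0,"slide": [0,-40,-120],"angular": [0,0,0]},{"fingers": 0,"slide": [0,-80,-120],"angular": [0,0,0]},{"fingers": 0,"slide": [0,-120,-120],"angular": [0,0,0]},{"fingers": 0,"slide": [0,-120,-120],"angular": [0,0,0]},{"fingers": 0,"slide": [0,-120,-120],"angular": [0,0,0]}]'

```text
clock: 20.17
tcp_pos: [0.6206, 0.0753, 0.232]
orientation: [0.0, -0.005, 1.0, -0.0]
wrist_force: [0.2, 1.2, 0.8]
finger_gap: 0.0857
grip_force: 0.0
```

```bash
python3 - <<'E'
from h import *
p=read_camera("scene"); cv2.imwrite("pics/end.png",cv2.resize(p["color"][110:250,200:400,::-1],None,fx=4,fy=4,interpolation=2))
E
```

```text
(no output)
```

View pics/end.png

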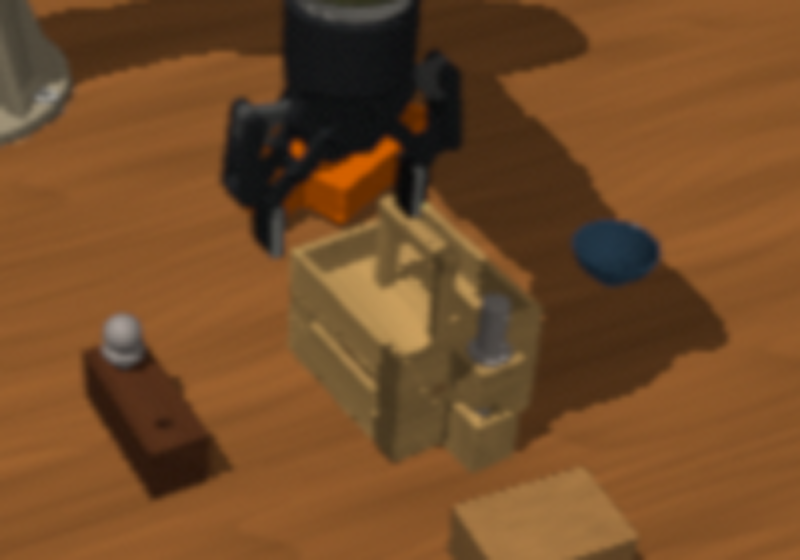

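The tall pin stands in the ear with its collar flat on top (crop (492,355)), the tray sits level, and the short pin is still in the block. Handing in.

```bash
python3 -c "
from workcell import *
print(hand_in())"
```

```text
the job is handed in; nothing more can be done
None
```

I stacked the loose tray on the fixed one, pushed the tall pin home through both ears, released it, and handed the job in at about 20 s; the final picture shows the tray level, the pin's collar on the ear and the short pin still in the block, but the hand-in gave no verdict.

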